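# Lay out the painter's place

## Task

Lay out the painting place: put the small saucer in the middle of the square cork coaster and stand the terracotta water pot in the saucer; stand the ink bottle midway between the round palette and the pot. Set the round tin straight behind the palette (on the far side from the robot), lid up, about a finger's width clear of its rim, and lay the flat brush in the notches of the brush rest, handle across both ridges and bristles pointing away from the robot. Leave everything upright and at rest, and do not shift the roll of tape.

Things in the scene. Friction and masses are not known exactly. Their poses are not given: they have to be found in the camera images.
- palette: White round ceramic palette, a flat disc 120 mm in diameter and 12 mm high with a ring of shallow paint wells, fixed to the table. Origin: centre of its underside. Its axes are parallel to the world's, so straight behind it is +x. It stands in the middle of the table beside the coaster, to its left or its right.
- coaster: Square cork coaster, 90 x 90 mm, 6 mm thick, fixed to the table, slightly turned; its centre is 235 to 265 mm to the left or right of the palette's centre. Origin: centre of its underside.
- rest: White ceramic brush rest, fixed, at the left or right end of the layout. Base 76 mm (x axis, pointing away from the robot) by 54 mm, 6 mm thick; two ridges across it at x = -31 and +31 mm, 10 mm thick, 22 mm high, each with a 28 mm wide notch in the middle, floor 13 mm above the table; open between them. A brush lies level in both notches, along x. Origin: centre of its underside.
- saucer_mid (a point): Small white ceramic saucer: a round straight-sided dish, 62 mm outside diameter, 18 mm high, wall 3 mm, floor 4 mm thick, loose. This point is at its centre, 9 mm above its underside.
- pot_mid (a point): Terracotta water pot: a plain empty straight round cup, open at the top, 42 mm outside diameter, 55 mm high, loose, upright. This point is at its centre, 27.5 mm above its underside. It fits inside the saucer with 7 mm to spare all round.
- tin_mid (a point): Low round brass tin with its lid on, 45 mm in diameter, 22.5 mm high, loose. This point is at its centre, 11.25 mm above its underside.
- ink_mid (a point): Ink bottle: amber glass, body 38 mm in diameter and 40 mm high, shoulders, black cap 28 mm in diameter, 60 mm high in all, loose, upright. This point is at its centre, 30 mm above its underside.
- brush_mid (a point): Flat brush lying on the table, loose, 153 mm long: wooden handle 14 mm wide, 9 mm thick, then a metal ferrule 24 mm wide and bristles. This point is on the handle near the balance point, 4.5 mm above the underside; the handle runs from 65 mm behind it to 45 mm before it. x axis points to the bristles, z up.
- brush_tip (a point): The end of the brush's bristles, 88 mm from the handle point above along the brush's x axis.
- tape: Roll of tan tape lying flat, 90 mm in diameter, 24 mm high, hole 72 mm, loose; not to be moved. Origin: centre of its underside.
There are look-alikes about, which are no part of the job. What is shaped like the rest but purple is not meant. There is more than one size of the coaster; the one meant has the size given above.

How it is judged:
By the outcome, as a careful person would: the job done as asked, in the order asked, and still so for the second after the job is handed in, with the robot touching nothing.
It also fails if it takes over 112 s, if anything falls off the work surface, if the arm or the gripper's body presses on something with over 40 N, if the wrist force passes 120 N, or if a joint passes its speed limit or range.

## Robot

A 6-joint arm with a two-finger parallel gripper is mounted at the origin on the work surface. World frame = base frame: x ahead of the robot, y to its left, z up, the work surface at z = 0. Lengths are in m, angles in degrees, forces in N, time in s.
With the tool pointing down it reaches from about 0.4 to 0.825 m from the base axis. Payload 7 kg.
Tool frame: the origin (TCP) lies midway between the tips of the shut fingers; the grasp point (between the pads) lies 19 mm behind it; z points along the fingers, y is the direction in which the jaws open and shut (so a half turn about z gives the same grasp; the last joint's range is limited). The gripper opens to 88 mm and grips with 3 to 60 N. Pads are 19 mm wide; open, the fingers measure 130 mm over their backs; the gripper's body (78 mm by 193 mm) begins 47 mm behind the grasp point.
Start: joints at [84.517, 20.546, 0.682, 0, -70.136, -16.507], TCP at [0.253, 0.626, 0.227] pointing down, gripper open.
Joint ranges: [-176.03, 176.03], [-82.01, 121.73], [-58.28, 71.71], [-173.87, 95.51], [-174.79, -0.11], [-173.66, 173.66]. Speed limits (degrees/s): [136.94, 136.94, 172.46, 180, 180, 180].

## Interface

Orientations are given as [roll, pitch, yaw] about the fixed x, y, z axes, in that order (R = Rz(yaw) Ry(pitch) Rx(roll)).
In Python, from plant import ctrl gives the robot as it stands. The module is installed in compiled form; this text tells all that it offers.
- The arm moves only by the tool arm_command, never from a script. Its argument "targets" is a list that holds one entry, the list of rows, each a list of 7 numbers: the turn, a rotation vector about the world's x, y, z in rad, then the shift along the world's x, y, z in cm, then the opening, from 0 (shut) to 1 (fully open). A call has 1 to 8 rows; each row is the pose to reach, as a shift and turn from the pose commanded when the call began; what a row does not reach only later rows make up. A row lasts 1/12 s, in which the tool goes at most 41.7 mm and 7.16 degrees, less where a joint would pass 70% of its speed; a pose out of reach is approached as far as the arm can. A call with a gripper value outside its range is refused whole. The fingers move at their own pace and stop on an object; the grip force is fixed at half the most. Time passes only in rows, so rows that repeat a pose let the fingers close. It gives the time, the measured TCP pose, the force and the opening at its end, in the units of the state.
- ctrl.get_obs(): the state, without advancing time (a new reading comes with each control period).
- ctrl.snapshot(name): name is "scene" or "top" or "wrist"; returns the picture (480x640x3 uint8, blue, green, red); there is no depth.
- ctrl.camera_model(name): a dict with "K" (3x3 intrinsics, pixels), "distortion" ([k1, k2, p1, p2, k3] as OpenCV has them; the pictures are not rectified), "xyz" and "rotation" of the camera in the world. Camera axes: x right, y up, looking along -z (the intrinsics and any distortion apply to the point x, -y, -z); pixel columns grow to the right and rows downward; lengths in m; the calibration is good to about 2 mm. A picture is of the moment at which its call begins: read the wrist's pose just before it. camera_model takes no time and is no camera call; for the wrist camera it gives the pose at the moment of the call.
- ctrl.close_job(): hands the job in, once; it reports no verdict.
The state is a dict: "clock": time; "joint_pos": joint angles; "qvel": joint speeds; "tau": joint torques, N m; "tool_pos": TCP position; "orientation": TCP orientation; "force": force on the tool from outside, world axes, zero at the start; "moment": the same for the moment, N m; "opening": finger opening in m.
Only numpy, scipy, OpenCV 4.12 (cv2) and the standard library are available. Lean on these libraries where they do the work, as an engineer would, in place of code of your own. Each camera call takes 0.05 s, during which the arm holds its last target. There are 200 camera calls.

## Working session

There is one attempt and no reset: what is moved stays moved. The work goes in short steps, Python scripts to look and compute and a tool call to move; the robot and the scene stay as the last step left them, time stands still between calls to the robot, and variables do not carry over. Pictures are saved under pics/ and viewed, about 12 in all and at most 16, crops included, and the job is handed in when it is done.

Besides the shell and the picture viewer there is one more tool, called after ">>>" as name(argument=value, ...), one argument or row to a line, values as JSON. arm_command: Moves the arm, as the interface text tells. Its arguments: {"type":"object","properties":{"targets":{"type":"array","items":{"type":"array","items":{"type":"array","items":{"type":"number"}}}}},"required":["targets"]}

```bash
mkdir -p pics; cat > h.py <<'E'
import cv2,numpy as np
from plant import ctrl
def cam(n):
    m=ctrl.camera_model(n);return np.array(m["K"],float),np.array(m["distortion"],float),np.array(m["xyz"],float),np.array(m["rotation"],float)
def ray(c,uv):
    K,D,t,R=c
    p=cv2.undistortPoints(np.array(uv,float).reshape(-1,1,2),K,D).reshape(-1,2)
    d=np.c_[p[:,0],-p[:,1],-np.ones(len(p))]@R.T
    return t,d
def plane(c,uv,z):
    t,d=ray(c,uv);return t+d*((z-t[2])/d[:,2])[:,None]
def proj(c,P):
    K,D,t,R=c
    q=(np.array(P,float).reshape(-1,3)-t)@R*[1,-1,-1]
    return cv2.projectPoints(q,np.zeros(3),np.zeros(3),K,D)[0].reshape(-1,2)
def snap(n,f):
    c=cam(n);im=np.array(ctrl.snapshot(n));cv2.imwrite("pics/"+f+".png",im);return c,im
E
python3 - <<'E'
from h import *
for n in("top","scene"):
    c,im=snap(n,n+"0");print(n,c[0].tolist(),c[1],c[2],c[3].round(3).tolist())
print(ctrl.get_obs()); print(cam("wrist")[2:],ctrl.camera_model("wrist").keys())
E
```

```text
top [[585.325826377052, 0.0, 322.7202291067697], [0.0, 585.325826377052, 245.7162334997344], [0.0, 0.0, 1.0]] [-0.04785845  0.          0.          0.          0.        ] [0.30535223 0.05408398 1.2042039 ] [11.785, -0.044, -87.726]
scene [[618.6797663025849, 0.0, 314.36324822338804], [0.0, 618.6797663025849, 238.93487697859655], [0.0, 0.0, 1.0]] [-0.10522132  0.          0.          0.          0.        ] [1.81018229 0.14482179 0.97620345] [54.291, -1.23, 96.242]
{'clock': 0.1, 'joint_pos': array([ 8.45162867e+01,  2.05875576e+01,  6.38938912e-01, -1.79569262e-02,
       -7.01346689e+01, -1.65074061e+01]), 'qvel': array([-0.03213558, -0.11632799,  0.06946071,  0.08249749,  0.07592659,
        0.01356875]), 'tau': array([-1.49610947e-03, -5.84163666e+01,  2.93752867e+01,  7.01557696e+00,
        1.02019671e-02, -4.32470904e-05]), 'tool_pos': array([0.25261739, 0.62548087, 0.22571248]), 'orientation': array([ 1.79915348e+02, -7.48173250e-03, -2.19972280e+01]), 'force': array([0.16354518, 0.25008568, 0.9352655 ]), 'moment': array([-0.00030429,  0.04073236,  0.0437499 ]), 'opening': 0.08740075207771537}
(array([0.32862508, 0.59502672, 0.38317417]), array([-1.74100887e+01, -5.28503098e-02, -1.11980795e+02])) dict_keys(['K', 'distortion', 'xyz', 'rotation'])
```

View pics/top0.png

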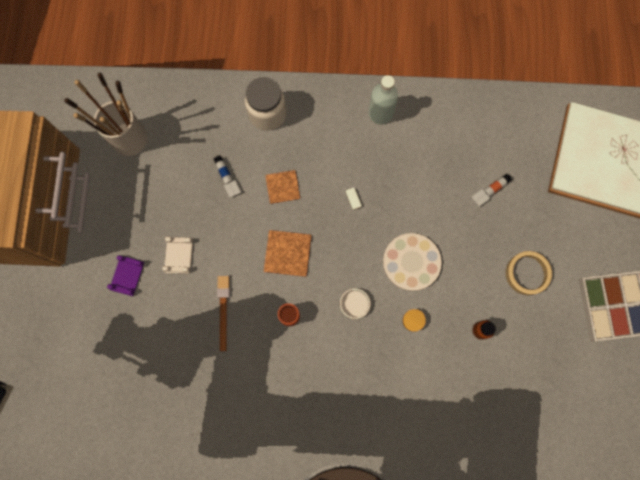

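View pics/scene0.png

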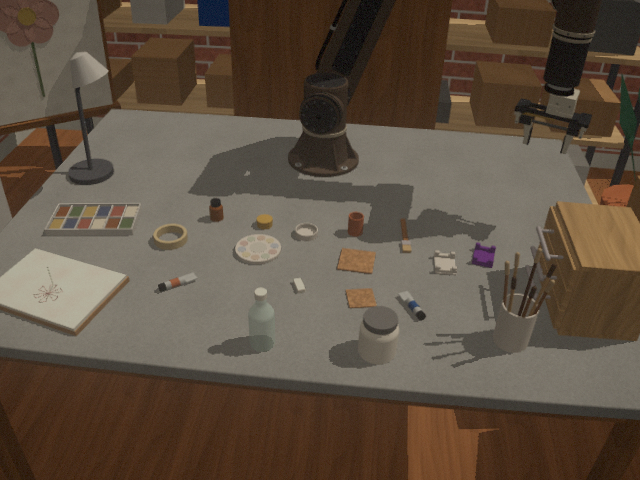

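The top view shows the palette at (412,262), large coaster (288,254), white rest (178,255), saucer (355,304), pot (289,314), tin (415,320), ink (485,329), brush (224,313) and tape (530,272). Look-alikes are the small coaster at (283,187) and the purple rest at (126,276). There is also a bottle and a jar at the back, plus an eraser and paint tubes. I choose the white rest and the large coaster, and will confirm the sizes.

```bash
cat >> h.py <<'E'
from scipy.spatial.transform import Rotation as Ro
_cam=cam
def cam(n):
    K,D,t,r=_cam(n);return K,D,t,(Ro.from_euler("xyz",r,degrees=True).as_matrix() if r.size==3 else r)
def blob(im,lo,hi,box,mina=60):
    x0,y0,x1,y1=[int(v) for v in box]
    x0=max(x0,0);y0=max(y0,0)
    m=cv2.inRange(cv2.cvtColor(im,cv2.COLOR_BGR2HSV)[y0:y1,x0:x1],np.array(lo),np.array(hi))
    m=cv2.morphologyEx(m,cv2.MORPH_CLOSE,np.ones((3,3)))
    cs=[c for c in cv2.findContours(m,cv2.RETR_EXTERNAL,cv2.CHAIN_APPROX_NONE)[0] if cv2.contourArea(c)>mina]
    if not cs: return None
    return max(cs,key=cv2.contourArea).reshape(-1,2)+[x0,y0]
E
python3 - <<'E'
from h import *
c=cam("top");im=cv2.imread("pics/top0.png");hsv=cv2.cvtColor(im,cv2.COLOR_BGR2HSV)
for p in [(412,262),(288,254),(178,255),(355,304),(289,314),(415,320),(485,329),(480,329),(224,325),(224,295),(530,254),(600,400),(320,330)]:print(p,hsv[p[1],p[0]],end=" ")
print()
W=((0,0,165),(40,90,255));CO=((3,110,60),(20,255,255))
for n,r,b,z in [("palette",((0,0,140),(179,110,255)),(375,228,450,296),.012),("coaster",CO,(255,222,320,285),.006),("coasterS",CO,(255,160,310,210),.006),("rest",((0,0,140),(40,110,255)),(155,230,200,280),.015),
 ("saucer",((0,0,110),(40,110,255)),(335,283,376,325),.018),("pot",((0,110,40),(15,255,255)),(270,298,310,330),.05),("tin",((12,130,80),(30,255,255)),(398,305,432,336),.022),("tape",((10,70,110),(30,255,255)),(500,245,560,300),.024),
 ("brush",((0,60,40),(25,255,255)),(210,270,238,360),.007),("ink",((0,0,0),(179,255,50)),(470,312,500,342),.06)]:
    k=blob(im,*r,b)
    if k is None: print(n,None);continue
    w=plane(c,k,z)[:,:2].astype(np.float32);e=cv2.minEnclosingCircle(w);q=cv2.minAreaRect(w*1000)
    print(n,"circ",np.round(e[0],4),"d",round(2000*e[1],1),"rect",np.round(q[0],1),np.round(q[1],1),round(q[2],1))
E
```

```text
(412, 262) [ 19  62 198] (288, 254) [ 13 168 184] (178, 255) [ 16  62 218] (355, 304) [ 17  60 221] (289, 314) [ 10 206  94] (415, 320) [ 18 185 197] (485, 329) [165  24  21] (480, 329) [ 11 210  79] (224, 325) [ 12 181  86] (224, 295) [ 12  53 174] (530, 254) [ 18 125 186] (600, 400) [ 17  53 135] (320, 330) [ 19  56 141] 
palette circ [ 0.5288 -0.1241] d 212.1 rect [ 528.8 -124.1] [141.2 157.9] 2.2
coaster circ [0.5371 0.1365] d 122.6 rect [537.2 136.3] [91.1 90.5] 85.9
coasterS circ [0.6813 0.1541] d 88.2 rect [681.3 154.2] [66.2 66.4] 12.2
rest circ [0.5167 0.3643] d 132.4 rect [521.8 364.7] [105.   92.4] 4.7
saucer circ [ 0.4359 -0.0075] d 117.2 rect [435.9  -7.5] [83.7 81.8] 2.0
pot circ [0.406  0.1252] d 47.1 rect [406.2 125.6] [43.2 43.5] 2.3
tin circ [ 0.407  -0.1263] d 47.2 rect [ 406.6 -126.8] [44.4 44.4] 0.8
tape circ [ 0.5122 -0.3607] d 100.5 rect [ 512.5 -361.4] [93.6 98.5] 2.1
brush circ [0.3768 0.2552] d 132.0 rect [377.5 258.2] [128.3  55.3] 3.9
ink circ [ 0.3926 -0.2657] d 28.4 rect [ 392.4 -265.6] [24.7 27.7] 27.8
```

```bash
python3 - <<'E'
from h import *
c=cam("top");im=cv2.imread("pics/top0.png")
W=((0,0,163),(179,120,255))
for n,r,b,z in [("palette",W,(375,228,450,296),.012),("rest",W,(155,230,200,280),.015),("saucer",W,(335,283,376,325),.018),("tape",((15,95,120),(30,255,255)),(500,245,560,300),.024),("handle",((0,120,30),(16,255,255)),(210,297,238,360),.009),("bristle",((0,30,150),(25,255,255)),(210,270,238,300),.009),("body",((0,130,40),(20,255,255)),(465,312,500,345),.03)]:
    k=blob(im,*r,b)
    w=plane(c,k,z)[:,:2].astype(np.float32);e=cv2.minEnclosingCircle(w);q=cv2.minAreaRect(w*1000)
    print(n,"circ",np.round(e[0],4),"d",round(2000*e[1],1),"rect",np.round(q[0],1),np.round(q[1],1),round(q[2],1))
    for p in ([(0,0)]): pass
cv2.imwrite("pics/crop1.png",cv2.resize(im[160:370,100:560],(0,0),fx=1.7,fy=1.7,interpolation=cv2.INTER_CUBIC))
E
```

```text
palette circ [ 0.5291 -0.1227] d 123.3 rect [ 528.6 -122.1] [119.6 120.1] 46.4
rest circ [0.5238 0.3678] d 86.3 rect [521.8 364.8] [56.4 77.6] 89.8
saucer circ [ 0.4364 -0.0059] d 62.4 rect [436.7  -6.2] [61.1 58.9] 1.9
tape circ [ 0.5128 -0.361 ] d 97.8 rect [ 512.5 -361.6] [89.4 94.8] 2.1
handle circ [0.3854 0.2604] d 108.4 rect [385.4 260.3] [107.7  14.2] 4.1
bristle circ [0.4623 0.2685] d 49.9 rect [462.7 268.1] [48.  22.8] 4.1
body circ [ 0.3915 -0.2639] d 41.5 rect [ 390.9 -261.2] [34.8 35.8] 16.7
```

View pics/crop1.png

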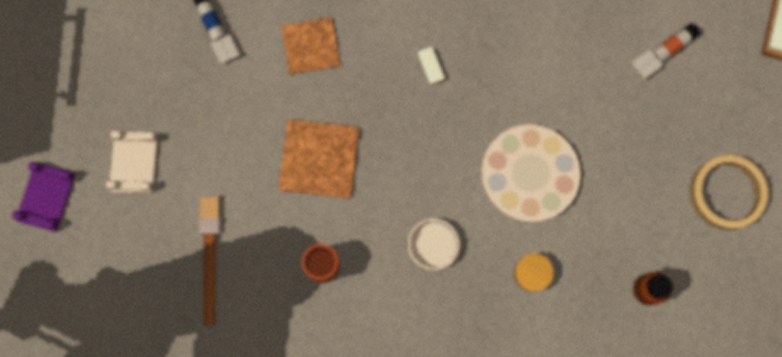

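The crop confirms the choices: the 91 mm coaster, and the white rest with its x axis near world x. The 66 mm coaster and the purple rest are rejected. Next I move over the saucer with jaws along y.

>>> arm_command(
  targets=[
    [[0, 0, 0.384, 9, -32, 0, 1], [0, 0, 0.384, 9, -32, 0, 1], [0, 0, 0.384, 9, -32, 0, 1], [0, 0, 0.384, 9, -32, 0, 1], [0, 0, 0.384, 9, -32, 0, 1], [0, 0, 0.384, 9, -32, 0, 1], [0, 0, 0.384, 9, -32, 0, 1], [0, 0, 0.384, 9, -32, 0, 1]],
  ],
)

```text
clock: 0.77
tool_pos: [0.3427, 0.3036, 0.2264]
orientation: [180.0, 0.0, 0.0]
force: [1.0, -0.3, 0.3]
opening: 0.0878
```

>>> arm_command(
  targets=[
    [[0, 0, 0, 9, -31, -2, 1], [0, 0, 0, 9, -31, -2, 1], [0, 0, 0, 9, -31, -2, 1], [0, 0, 0, 9, -31, -2, 1], [0, 0, 0, 9, -31, -2, 1], [0, 0, 0, 9, -31, -2, 1], [0, 0, 0, 9, -31, -2, 1], [0, 0, 0, 9, -31, -2, 1]],
  ],
)

```text
clock: 1.43
tool_pos: [0.4326, -0.0068, 0.2064]
orientation: [-180.0, -0.0, -0.0]
force: [1.3, 0.8, -0.8]
opening: 0.0876
```

```bash
python3 - <<'E'
from h import *
c,im=snap("wrist","w1");print(c[0][0,0],c[1],c[2])
for n,P in dict(saucer=(.4365,-.006,.018),pot=(.406,.1255,.055),tin=(.407,-.1267,.022),coaster=(.537,.1365,.006),pal=(.529,-.1225,.012)).items():print(n,proj(c,P).round())
E
```

```text
376.10266039505467 [-0.04422953  0.          0.          0.          0.        ] [ 0.51444253 -0.00694044  0.36388692]
saucer [[321. 216.]]
pot [[171. 259.]]
tin [[447. 247.]]
coaster [[163. 104.]]
pal [[451. 113.]]
```

View pics/w1.png

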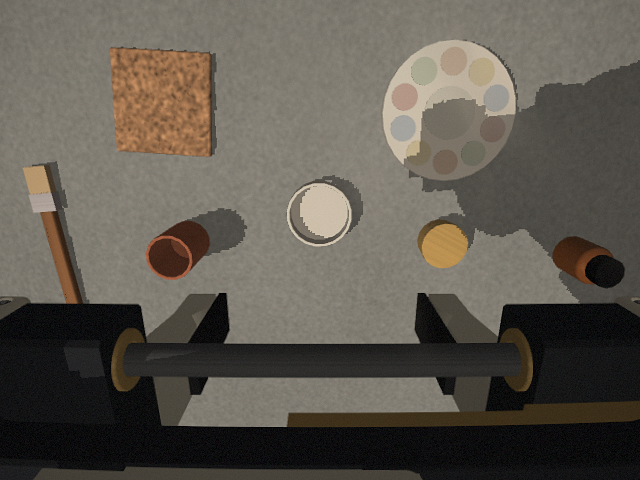

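The wrist view agrees with the top-view predictions to about 2 px: saucer (320,214), pot rim (170,257), tin (443,246), coaster (163,102), palette (450,110). I'll refine these now.

```bash
cat >> h.py <<'E'
def rep(c,im,L):
    for n,r,b,z in L:
        k=blob(im,*r,b)
        if k is None: print(n,None);continue
        w=plane(c,k,z)[:,:2].astype(np.float32);e=cv2.minEnclosingCircle(w);q=cv2.minAreaRect(w*1000)
        print(n,"circ",np.round(np.array(e[0])*1000,1),"d",round(2000*e[1],1),"rect",np.round(q[0],1),np.round(q[1],1),round(q[2],1))
W=((0,0,150),(179,120,255));CO=((3,110,60),(20,255,255))
E
python3 - <<'E'
from h import *
c=cam("wrist");im=cv2.imread("pics/w1.png");hsv=cv2.cvtColor(im,cv2.COLOR_BGR2HSV)
rep(c,im,[("coaster",CO,(90,30,230,170),.006),("saucer",W,(275,170,365,255),.018),("tin",((12,100,60),(30,255,255)),(400,205,480,275),.022),("potrim",((0,110,40),(15,255,255)),(130,205,225,290),.055),("cap",((0,0,0),(179,255,40)),(560,245,640,296),.06)])
h=cv2.inRange(hsv,np.array((0,0,163)),np.array((179,120,255)))
# palette outline: bright upper half only, circle fit
k=blob(im,(0,0,150),(179,130,255),(370,30,540,200));
w=plane(c,k,.012)[:,:2]; hull=cv2.convexHull(w.astype(np.float32)).reshape(-1,2)
from scipy.optimize import least_squares
s=least_squares(lambda p:np.hypot(*(w-p[:2]).T)-.06,[.529,-.1225],loss="soft_l1",f_scale=.001);print("pal",s.x,np.median(np.abs(s.fun)))
p0=plane(c,[[37,165],[45,188],[75,300]],.009);print(p0)
E
```

```text
coaster circ [538.5 134. ] d 123.4 rect [538.3 133.6] [89.4 88.6] 85.6
saucer circ [437.2  -7.5] d 61.2 rect [437.1  -7.3] [59.4 60.4] 89.9
tin circ [ 410.1 -124.8] d 51.3 rect [ 410.3 -125. ] [51.  43.7] 47.4
potrim circ [415.2 114.8] d 62.8 rect [415.9 115.6] [40.2 62.5] 43.4
cap circ [ 395.2 -260.8] d 39.4 rect [ 395.9 -261.1] [39.2 26.9] 63.2
pal [ 0.52796836 -0.12393492] 0.0008603518693951033
[[0.48523586 0.25982266 0.009     ]
 [0.46328339 0.25652666 0.009     ]
 [0.34489314 0.25028007 0.009     ]]
```

>>> arm_command(
  targets=[
    [[0, 0, 0, 0.45, 0, -12, 1], [0, 0, 0, 0.45, 0, -12, 1], [0, 0, 0, 0.45, 0, -12, 1], [0, 0, 0, 0.45, 0, -16, 1], [0, 0, 0, 0.45, 0, -18.5, 1], [0, 0, 0, 0.45, 0, -20.2, 1], [0, 0, 0, 0.45, 0, -20.2, 1], [0, 0, 0, 0.45, 0, -20.2, 1]],
  ],
)

```text
clock: 2.15
tool_pos: [0.4365, -0.0044, 0.0036]
orientation: [179.9, 0.1, 0.0]
force: [0.3, -0.6, -0.5]
opening: 0.0878
```

>>> arm_command(
  targets=[
    [[0, 0, 0, 0, 0, 0, 0.6], [0, 0, 0, 0, 0, 0, 0.6], [0, 0, 0, 0, 0, 0, 0.6], [0, 0, 0, 0, 0, 0, 0.6], [0, 0, 0, 0, 0, 0, 0.6], [0, 0, 0, 0, 0, 0, 0.6], [0, 0, 0, 0, 0, 0, 0.6], [0, 0, 0, 0, 0, 0, 0.6]],
  ],
)

```text
clock: 2.82
tool_pos: [0.4376, -0.004, 0.0051]
orientation: [-180.0, -0.0, 0.0]
force: [-1.9, 0.0, 6.7]
opening: 0.0614
```

>>> arm_command(
  targets=[
    [[0, 0, 0, 0, 0, 2, 0.5], [0, 0, 0, 0, 0, 5, 0.5], [0, 0, 0, 4, 6, 5, 0.5], [0, 0, 0, 10.1, 14, 5, 0.5], [0, 0, 0, 10.1, 14, 5, 0.5], [0, 0, 0, 10.1, 14, 5, 0.5], [0, 0, 0, 10.1, 14, 5, 0.5], [0, 0, 0, 10.1, 14, 5, 0.5]],
  ],
)

```text
clock: 3.48
tool_pos: [0.5398, 0.1382, 0.0541]
orientation: [-180.0, -0.0, 0.1]
force: [-0.5, -0.7, -0.8]
opening: 0.0612
```

>>> arm_command(
  targets=[
    [[0, 0, 0, 0, 0, 0, 0.5], [0, 0, 0, 0, 0, 0, 0.5]],
  ],
)

```text
clock: 3.65
tool_pos: [0.5373, 0.1351, 0.0541]
orientation: [180.0, 0.1, -0.0]
force: [-0.1, -0.8, -0.9]
opening: 0.0612
```

```bash
python3 - <<'E'
from h import *
o=ctrl.get_obs();print(o["tool_pos"],o["opening"],o["force"])
c,im=snap("wrist","w2");print(c[2]);c2,im2=snap("top","t2");o=ctrl.get_obs();print(o["tool_pos"])
cv2.imwrite("pics/v2.png",np.hstack([im[140:480,100:540],cv2.resize(im2[180:350,190:450],(520,340))[:, 100:440]]))
E
```

```text
[0.53731346 0.13512697 0.05414884] 0.06117429273048936 [-0.06749239 -0.80911635 -0.86511583]
[0.61938134 0.13509427 0.21148556]
[0.5375586  0.13495007 0.05456837]
```

View pics/v2.png

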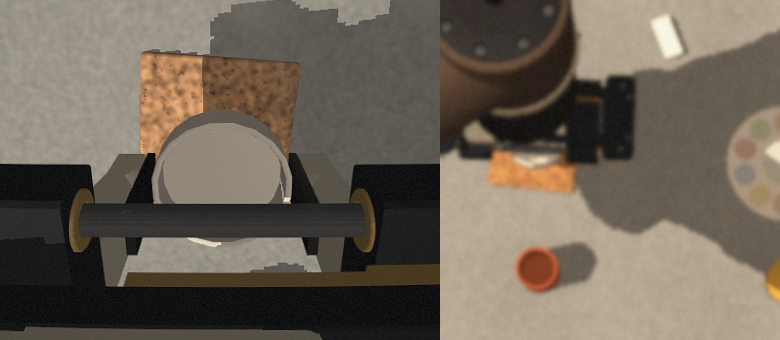

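```bash
python3 - <<'E'
from h import *
K,D,t,R=cam("wrist");c=(K,D,t,R)
P=plane(c,[[242,192],[399,203]],.006);print(P.round(4));e=P[0]-P[1];e/=np.linalg.norm(e)
print("len",np.linalg.norm(P[0]-P[1]),"centre",(P.mean(0)+.045*np.array([-e[1],e[0],0])*-1)[:2], (P.mean(0)+.045*np.array([-e[1],e[0],0]))[:2])
print("saucer rim back,left,right",plane(c,[[322,249],[252,322],[393,322],[322,386]],.067).round(4))
E
```

```text
[[0.5863 0.1787 0.006 ]
 [0.5801 0.0919 0.006 ]]
len 0.0870175672969879 centre [0.62808475 0.13210791] [0.53831049 0.13847843]
saucer rim back,left,right [[0.5729 0.1347 0.067 ]
 [0.5397 0.165  0.067 ]
 [0.5397 0.104  0.067 ]
 [0.5066 0.1347 0.067 ]]
```

Saucer is held level, rim centre (322,320) over the coaster. The coaster's far corners are at (242,192) and (399,203), so I correct by about (-1,+2.5) mm.

>>> arm_command(
  targets=[
    [[0, 0, 0, -0.1, 0.25, -2, 0.5], [0, 0, 0, -0.1, 0.25, -3.5, 0.5], [0, 0, 0, -0.1, 0.25, -4.35, 0.5], [0, 0, 0, -0.1, 0.25, -4.35, 0.5], [0, 0, 0, -0.1, 0.25, -4.35, 0.5], [0, 0, 0, -0.1, 0.25, -4.35, 0.85], [0, 0, 0, -0.1, 0.25, -4.35, 0.85], [0, 0, 0, -0.1, 0.25, -4.35, 0.85]],
  ],
)

```text
clock: 4.42
tool_pos: [0.5375, 0.1384, 0.0115]
orientation: [-180.0, -0.0, 0.0]
force: [0.7, -0.1, -0.7]
opening: 0.0729
```

>>> arm_command(
  targets=[
    [[0, 0, 0, 0, 0, 0, 0.85], [0, 0, 0, 0, 0, 3, 0.85], [0, 0, 0, 0, 0, 6, 0.85], [0, 0, 0, -6, 0, 14, 1], [0, 0, 0, -9, 0, 18, 1], [0, 0, 0, -9, 0, 18, 1], [0, 0, 0, -9, 0, 18, 1], [0, 0, 0, -9, 0, 18, 1]],
  ],
)

```text
clock: 5.08
tool_pos: [0.447, 0.1392, 0.1963]
orientation: [-179.7, -0.4, 0.1]
force: [1.9, 0.5, 0.8]
opening: 0.0875
```

>>> arm_command(
  targets=[
    [[0, 0, 0, -2, -0.5, 0, 1], [0, 0, 0, -2, -0.5, 0, 1], [0, 0, 0, -2, -0.5, 0, 1]],
  ],
)

```text
clock: 5.33
tool_pos: [0.4267, 0.1332, 0.1914]
orientation: [-180.0, -0.0, 0.0]
force: [-0.1, 0.2, -0.2]
opening: 0.0875
```

```bash
python3 - <<'E'
from h import *
o=ctrl.get_obs();print(o["tool_pos"])
c,im=snap("wrist","w3");print(c[2])
rep(c,im,[("coaster",CO,(200,30,440,220),.006),("saucer",W,(200,30,440,250),.024),("pot",((0,110,40),(15,255,255)),(230,170,420,290),.055)])
E
```

```text
[0.42674781 0.13324153 0.19139092]
[0.50852374 0.13307041 0.34891757]
coaster circ [538.5 146.9] d 112.5 rect [538.5 147.2] [71.8 88.5] 85.9
saucer circ [536.6 139. ] d 116.0 rect [536.1 139. ] [82.4 84.6] 87.0
pot circ [413.6 128.3] d 52.8 rect [413.8 127.6] [51.7 40.5] 0.1
```

View pics/w3.png

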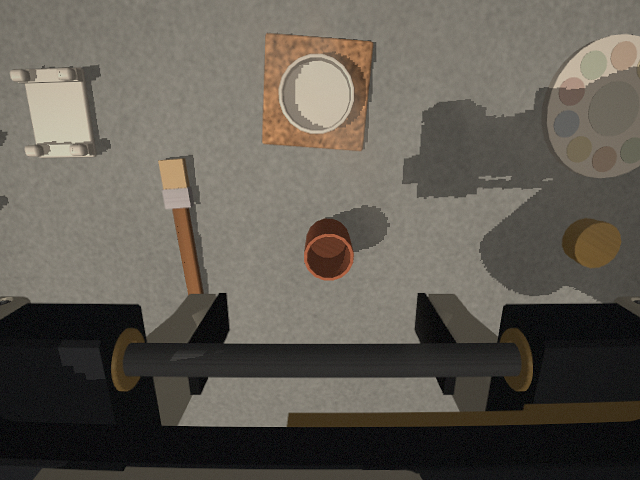

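```bash
python3 - <<'E'
from h import *
c=cam("wrist")
print("coaster",plane(c,[[267,34],[373,42],[363,150],[263,143]],.006).mean(0).round(4))
print("saucer",plane(c,[[279,93],[354,93],[317,53],[317,133]],.024).round(4))
print("pot rim",plane(c,[[304,257],[354,257],[329,235],[329,279]],.055).round(4))
E
```

```text
coaster [0.5382 0.138  0.006 ]
saucer [[0.5374 0.168  0.024 ]
 [0.5375 0.1074 0.024 ]
 [0.5671 0.1372 0.024 ]
 [0.5062 0.1374 0.024 ]]
pot rim [[0.4081 0.148  0.055 ]
 [0.4081 0.1067 0.055 ]
 [0.427  0.1275 0.055 ]
 [0.3885 0.1272 0.055 ]]
```

Saucer centre (317,93) is within 1 mm of the coaster centre. The pot rim centre is at (329,257), which gives (0.408,0.1275).

>>> arm_command(
  targets=[
    [[0, 0, 0, -1.95, -0.6, -4, 1], [0, 0, 0, -1.95, -0.6, -8, 1], [0, 0, 0, -1.95, -0.6, -12, 1], [0, 0, 0, -1.95, -0.6, -15, 1], [0, 0, 0, -1.95, -0.6, -16.1, 1], [0, 0, 0, -1.95, -0.6, -16.1, 0.8], [0, 0, 0, -1.95, -0.6, -16.1, 0.4], [0, 0, 0, -1.95, -0.6, -16.1, 0.3]],
  ],
)

```text
clock: 6.05
tool_pos: [0.4087, 0.1279, 0.0307]
orientation: [-180.0, -0.0, 0.0]
force: [0.5, -0.2, -0.3]
opening: 0.0729
```

>>> arm_command(
  targets=[
    [[0, 0, 0, 0, 0, 0, 0.3], [0, 0, 0, 0, 0, 0, 0.3], [0, 0, 0, 0, 0, 0, 0.3], [0, 0, 0, 0, 0, 0, 0.3], [0, 0, 0, 0, 0, 0, 0.3], [0, 0, 0, 0, 0, 0, 0.3]],
  ],
)

```text
clock: 6.55
tool_pos: [0.408, 0.1276, 0.0306]
orientation: [-180.0, -0.0, 0.0]
force: [-1.5, 0.1, 6.1]
opening: 0.0417
```

>>> arm_command(
  targets=[
    [[0, 0, 0, 0, 0, 2, 0.3], [0, 0, 0, 0, 0, 5, 0.3], [0, 0, 0, 3, 0, 6, 0.3], [0, 0, 0, 7, 0.5, 6, 0.3], [0, 0, 0, 11, 1, 6, 0.3], [0, 0, 0, 12.9, 1, 6, 0.3], [0, 0, 0, 12.9, 1, 6, 0.3], [0, 0, 0, 12.9, 1, 6, 0.3]],
  ],
)

```text
clock: 7.22
tool_pos: [0.5369, 0.1369, 0.089]
orientation: [180.0, 0.1, -0.1]
force: [-1.3, 0.2, -1.1]
opening: 0.0411
```

>>> arm_command(
  targets=[
    [[0, 0, 0, 0, 0, -2, 0.3], [0, 0, 0, 0, 0, -3.5, 0.3], [0, 0, 0, 0, 0, -4.5, 0.3], [0, 0, 0, 0, 0, -4.95, 0.3], [0, 0, 0, 0, 0, -4.95, 0.3], [0, 0, 0, 0, 0, -4.95, 0.3]],
  ],
)

```text
clock: 7.72
tool_pos: [0.5363, 0.1375, 0.0409]
orientation: [180.0, -0.0, 0.0]
force: [0.3, 0.4, -0.8]
opening: 0.0412
```

>>> arm_command(
  targets=[
    [[0, 0, 0, 0, 0, -0.05, 0.3], [0, 0, 0, 0, 0, -0.05, 0.65], [0, 0, 0, 0, 0, -0.05, 0.65], [0, 0, 0, 0, 0, -0.05, 0.65], [0, 0, 0, 0, 0, -0.05, 0.65], [0, 0, 0, 0, 0, 4, 0.65], [0, 0, 0, 0, 0, 8, 0.65], [0, 0, 0, 0, 0, 12, 0.65]],
  ],
)

```text
clock: 8.38
tool_pos: [0.5363, 0.1369, 0.1616]
orientation: [179.9, 0.1, 0.0]
force: [1.7, 0.6, -0.1]
opening: 0.0568
```

>>> arm_command(
  targets=[
    [[0, 0, 0, -10.5, -18, 4, 1], [0, 0, 0, -10.5, -18, 4, 1], [0, 0, 0, -10.5, -18, 4, 1], [0, 0, 0, -10.5, -18, 4, 1], [0, 0, 0, -10.5, -18, 4, 1], [0, 0, 0, -10.5, -18, 4, 1], [0, 0, 0, -10.5, -18, 4, 1]],
  ],
)

```text
clock: 8.97
tool_pos: [0.431, -0.0442, 0.2016]
orientation: [-180.0, -0.1, -0.1]
force: [-0.3, 0.4, -0.4]
opening: 0.0874
```

```bash
python3 - <<'E'
from h import *
c,im=snap("wrist","w4")
print("expected pot rim",proj(c,(.537,.1375,.065)).round(),"saucer",proj(c,(.537,.1375,.024)).round())
E
```

```text
expected pot rim [[79. 99.]] saucer [[108. 102.]]
```

View pics/w4.png

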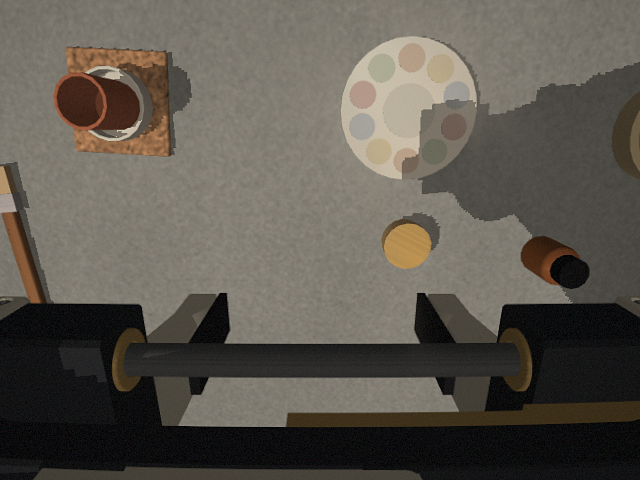

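>>> arm_command(
  targets=[
    [[0, 0, 0, -2.5, -20.5, 0, 1], [0, 0, 0, -2.5, -20.5, 0, 1], [0, 0, 0, -2.5, -20.5, 0, 1], [0, 0, 0, -2.5, -20.5, 0, 1], [0, 0, 0, -2.5, -20.5, 0, 1], [0, 0, 0, -2.5, -20.5, 0, 1], [0, 0, 0, -2.5, -20.5, 0, 1], [0, 0, 0, -2.5, -20.5, 0, 1]],
  ],
)

```text
clock: 9.68
tool_pos: [0.4073, -0.2473, 0.1998]
orientation: [-180.0, 0.1, -0.0]
force: [0.2, 1.4, -0.3]
opening: 0.0878
```

```bash
python3 - <<'E'
from h import *
print(ctrl.get_obs()["tool_pos"])
c,im=snap("wrist","w5")
for z in(.06,0):print(proj(c,(.393,-.264,z)).round())
E
```

```text
[ 0.40725089 -0.2473263   0.19983268]
[[342. 250.]]
[[339. 231.]]
```

View pics/w5.png

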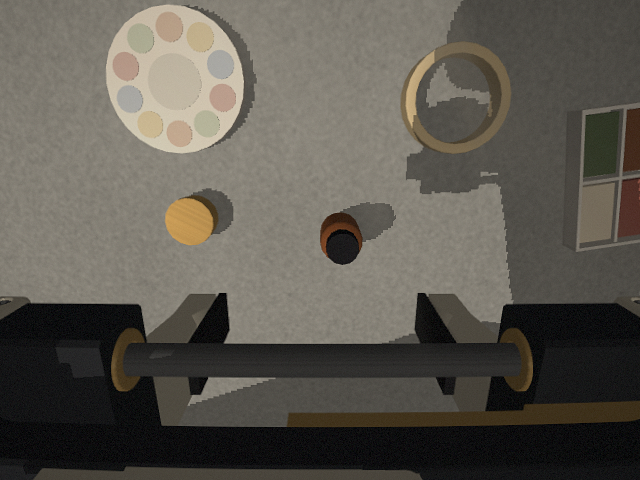

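In w4 the pot stands in the saucer, rim centre (80,101) against a predicted (79,99). In w5 the ink cap is at (343,247), the tin at (190,221), the palette at (175,79) and the tape at (457,97).

```bash
python3 - <<'E'
from h import *
c=cam("wrist");im=cv2.imread("pics/w5.png")
rep(c,im,[("palette",((0,0,140),(179,110,255)),(95,0,250,160),.012),("tin",((12,100,60),(30,255,255)),(155,190,222,250),.022),("cap",((0,0,0),(179,255,38)),(320,225,365,270),.06),("tape",((10,70,60),(30,255,255)),(395,35,515,158),.024)])
print("cap",plane(c,[[343,247]],.06),"tin top",plane(c,[[190,222]],.0225),plane(c,[[175,79],[107,79],[244,79],[175,5],[175,153]],.012).round(4),plane(c,[[461,94]],.024))
E
```

```text
palette circ [ 524.9 -115.6] d 131.5 rect [ 525.9 -118. ] [119.6 126.5] 59.6
tin circ [ 410.1 -126.7] d 51.1 rect [ 409.7 -126.6] [44.2 50.1] 42.3
cap circ [ 395.7 -262.8] d 30.8 rect [ 395.6 -263.5] [29.5 26.9] 27.0
tape circ [ 513.6 -358.7] d 93.1 rect [ 513.1 -358.8] [88.2 92.5] 26.4
cap [[ 0.39542338 -0.26455559  0.06      ]] tin top [[ 0.40749247 -0.12569457  0.0225    ]] [[ 0.531  -0.121   0.012 ]
 [ 0.532  -0.0614  0.012 ]
 [ 0.5304 -0.1804  0.012 ]
 [ 0.5879 -0.1265  0.012 ]
 [ 0.4689 -0.1146  0.012 ]] [[ 0.51804019 -0.3629216   0.024     ]]
```

>>> arm_command(
  targets=[
    [[0, 0, 0, -1.2, -1.65, -4, 1], [0, 0, 0, -1.2, -1.65, -8, 1], [0, 0, 0, -1.2, -1.65, -12, 1], [0, 0, 0, -1.2, -1.65, -16, 1], [0, 0, 0, -1.2, -1.65, -18.2, 1], [0, 0, 0, -1.2, -1.65, -19.1, 1], [0, 0, 0, -1.2, -1.65, -19.1, 0.8], [0, 0, 0, -1.2, -1.65, -19.1, 0.3]],
  ],
)

```text
clock: 10.4
tool_pos: [0.396, -0.2634, 0.0102]
orientation: [180.0, -0.0, 0.1]
force: [-0.1, 0.2, -0.4]
opening: 0.0789
```

>>> arm_command(
  targets=[
    [[0, 0, 0, 0, 0, 0, 0.3], [0, 0, 0, 0, 0, 0, 0.3], [0, 0, 0, 0, 0, 0, 0.3], [0, 0, 0, 0, 0, 0, 0.3], [0, 0, 0, 0, 0, 0, 0.3], [0, 0, 0, 0, 0, 0, 0.3], [0, 0, 0, 0, 0, 0, 0.3]],
  ],
)

```text
clock: 10.98
tool_pos: [0.3949, -0.2643, 0.0099]
orientation: [180.0, -0.0, 0.0]
force: [-0.8, 1.1, 4.1]
opening: 0.037
```

>>> arm_command(
  targets=[
    [[0, 0, 0, 0, 0, 3, 0.3], [0, 0, 0, 0, 0, 7, 0.3], [0, 0, 0, 3, 4, 8, 0.3], [0, 0, 0, 5, 8, 8, 0.3], [0, 0, 0, 7, 12, 8, 0.3], [0, 0, 0, 9, 16, 8, 0.3], [0, 0, 0, 10, 19, 8, 0.3], [0, 0, 0, 12, 22, 8, 0.3]],
  ],
)

```text
clock: 11.65
tool_pos: [0.513, -0.0441, 0.0896]
orientation: [-180.0, 0.0, -0.0]
force: [0.6, -0.0, -1.2]
opening: 0.037
```

>>> arm_command(
  targets=[
    [[0, 0, 0, 1.8, 4, 0, 0.3], [0, 0, 0, 1.8, 5.2, 0, 0.3], [0, 0, 0, 1.8, 5.2, -4, 0.3], [0, 0, 0, 1.8, 5.2, -6.5, 0.3], [0, 0, 0, 1.8, 5.2, -7.6, 0.3], [0, 0, 0, 1.8, 5.2, -7.95, 0.3], [0, 0, 0, 1.8, 5.2, -7.95, 0.3], [0, 0, 0, 1.8, 5.2, -7.95, 0.3]],
  ],
)

```text
clock: 12.32
tool_pos: [0.5314, 0.0059, 0.0099]
orientation: [180.0, 0.0, 0.0]
force: [0.2, 0.3, -1.2]
opening: 0.0376
```

>>> arm_command(
  targets=[
    [[0, 0, 0, 0, 0, -0.03, 0.55], [0, 0, 0, 0, 0, -0.03, 0.6], [0, 0, 0, 0, 0, -0.03, 0.6], [0, 0, 0, 0, 0, -0.03, 0.6], [0, 0, 0, 0, 0, -0.03, 0.6], [0, 0, 0, 0, 0, 4, 0.6], [0, 0, 0, 0, 0, 8, 0.6], [0, 0, 0, 0, 0, 12, 0.6]],
  ],
)

```text
clock: 12.98
tool_pos: [0.5309, 0.0056, 0.1311]
orientation: [179.9, 0.1, 0.0]
force: [1.2, 0.6, 0.2]
opening: 0.0525
```

>>> arm_command(
  targets=[
    [[0, 0, 0, -12, -10, 6.5, 1], [0, 0, 0, -12, -10, 6.5, 1], [0, 0, 0, -12, -10, 6.5, 1], [0, 0, 0, -12, -10, 6.5, 1], [0, 0, 0, -12, -10, 6.5, 1], [0, 0, 0, -12, -10, 6.5, 1]],
  ],
)

```text
clock: 13.48
tool_pos: [0.4108, -0.095, 0.1966]
orientation: [-179.9, -0.2, -0.1]
force: [0.6, 0.5, -0.0]
opening: 0.0853
```

```bash
python3 - <<'E'
from h import *
print(ctrl.get_obs()["tool_pos"])
c,im=snap("wrist","w6")
print("exp ink cap",proj(c,(.533,.008,.06)).round(),"tin",proj(c,(.4075,-.126,.0225)).round())
E
```

```text
[ 0.41084873 -0.09498215  0.1966415 ]
exp ink cap [[180.  73.]] tin [[356. 228.]]
```

View pics/w6.png

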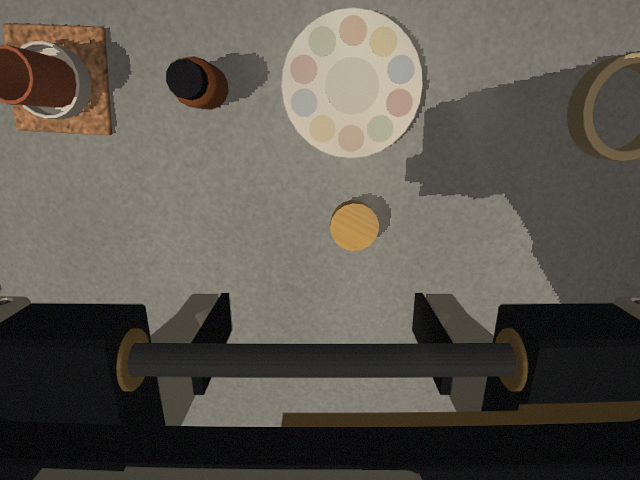

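The ink bottle is standing, cap centre (187,76). The palette centre is at (353,83) and the tin at (355,227).

```bash
python3 - <<'E'
from h import *
c=cam("wrist");im=cv2.imread("pics/w6.png")
cap=blob(im,(0,0,0),(179,255,45),(155,45,225,115));w=plane(c,cap,.06)[:,:2].astype(np.float32);print("cap",cv2.minAreaRect(w*1000),plane(c,[[187,76]],.06))
print("pal L R T B",plane(c,[[282,83],[423,83],[353,8],[353,158]],.012).round(4))
print("tin",plane(c,[[355,227]],.0225),plane(c,[[331,227],[380,227],[355,203],[355,251]],.0225).round(4))
print("saucer",plane(c,[[90,80]],.024),"coaster",plane(c,[[106,27],[113,135]],.006))
ct=cam("top");im=np.array(ctrl.snapshot("top"));cv2.imwrite("pics/t6.png",im)
print("exp top",proj(ct,[(.533,.008,.06),(.537,.1375,.065)]).round())
rep(ct,im,[("topcap",((0,0,0),(179,255,50)),(330,230,380,275),.06),("toppot",((0,110,40),(15,255,255)),(260,230,320,280),.06)])
cv2.imwrite("pics/t6c.png",cv2.resize(im[180:350,150:480],(0,0),fx=2.2,fy=2.2))
E
```

```text
cap ((529.0698852539062, 3.979076385498047), (30.87952995300293, 26.47385025024414), 63.70758056640625) [[0.53157427 0.00332586 0.06      ]]
pal L R T B [[ 0.5316 -0.0609  0.012 ]
 [ 0.5318 -0.1802  0.012 ]
 [ 0.5885 -0.1198  0.012 ]
 [ 0.4693 -0.1222  0.012 ]]
tin [[ 0.40872221 -0.12461422  0.0225    ]] [[ 0.4087 -0.1028  0.0225]
 [ 0.4087 -0.1473  0.0225]
 [ 0.4308 -0.1241  0.0225]
 [ 0.3858 -0.1252  0.0225]]
saucer [[0.53486493 0.09702469 0.024     ]] coaster [[0.57869581 0.08712034 0.006     ]
 [0.49041457 0.09369192 0.006     ]]
exp top [[350. 252.]
 [285. 247.]]
topcap circ [516.8 -14.4] d 80.7 rect [526.3  -6.4] [39.9 79.6] 38.6
toppot circ [515.8 127.2] d 143.4 rect [523.9 127.7] [ 99.4 116.7] 2.3
```

View pics/t6c.png

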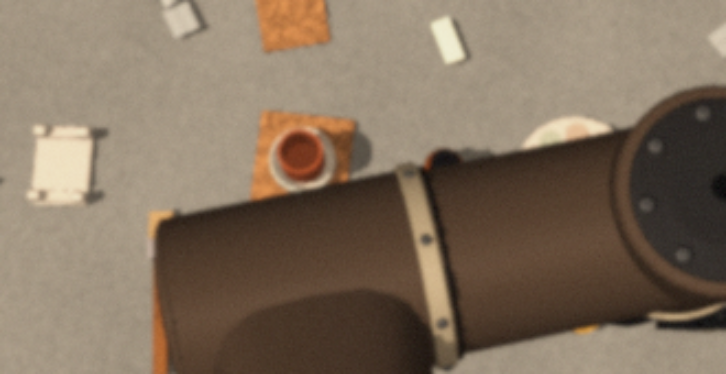

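Ink is about 2–4 mm short of midway. I will fix that after a cleaner look, and take the tin now.

>>> arm_command(
  targets=[
    [[0, 0, 0, -0.3, -2.95, -4, 1], [0, 0, 0, -0.3, -2.95, -8, 1], [0, 0, 0, -0.3, -2.95, -12, 1], [0, 0, 0, -0.3, -2.95, -16, 1], [0, 0, 0, -0.3, -2.95, -18.3, 1], [0, 0, 0, -0.3, -2.95, -19.1, 1], [0, 0, 0, -0.3, -2.95, -19.1, 0.8], [0, 0, 0, -0.3, -2.95, -19.1, 0.4]],
  ],
)

```text
clock: 14.25
tool_pos: [0.409, -0.1232, 0.0034]
orientation: [180.0, 0.1, 0.1]
force: [0.2, 0.1, 0.5]
opening: 0.0795
```

>>> arm_command(
  targets=[
    [[0, 0, 0, 0, 0, 0, 0.35], [0, 0, 0, 0, 0, 0, 0.35], [0, 0, 0, 0, 0, 0, 0.35], [0, 0, 0, 0, 0, 0, 0.35], [0, 0, 0, 0, 0, 0, 0.35], [0, 0, 0, 0, 0, 0, 0.35], [0, 0, 0, 0, 0, 0, 0.35]],
  ],
)

```text
clock: 14.83
tool_pos: [0.4088, -0.1235, 0.0044]
orientation: [-180.0, -0.0, 0.0]
force: [-0.8, 1.2, 4.4]
opening: 0.0437
```

>>> arm_command(
  targets=[
    [[0, 0, 0, 0, 0, 3, 0.35], [0, 0, 0, 0, 0, 6.5, 0.35], [0, 0, 0, 3, 0, 7, 0.35], [0, 0, 0, 6.5, 0, 7, 0.35], [0, 0, 0, 10, 0, 7, 0.35], [0, 0, 0, 13.5, 0.1, 7, 0.35], [0, 0, 0, 15, 0.2, 7, 0.35], [0, 0, 0, 15, 0.2, 7, 0.35]],
  ],
)

```text
clock: 15.5
tool_pos: [0.5619, -0.1215, 0.0735]
orientation: [180.0, -0.1, 0.0]
force: [-0.5, -0.2, -0.7]
opening: 0.0433
```

>>> arm_command(
  targets=[
    [[0, 0, 0, 3.5, 0, 0, 0.35], [0, 0, 0, 6.9, 0, 0, 0.35], [0, 0, 0, 6.9, 0, -3, 0.35], [0, 0, 0, 6.9, 0, -5.5, 0.35], [0, 0, 0, 6.9, 0, -6.5, 0.35], [0, 0, 0, 6.9, 0, -6.9, 0.35], [0, 0, 0, 6.9, 0, -6.9, 0.35], [0, 0, 0, 6.9, 0, -6.9, 0.35]],
  ],
)

```text
clock: 16.17
tool_pos: [0.6271, -0.1216, 0.0056]
orientation: [180.0, 0.0, 0.0]
force: [-0.4, -0.6, -0.5]
opening: 0.0434
```

>>> arm_command(
  targets=[
    [[0, 0, 0, 0, 0, -0.08, 0.35], [0, 0, 0, 0, 0, -0.08, 0.35], [0, 0, 0, 0, 0, -0.08, 0.7], [0, 0, 0, 0, 0, -0.08, 0.75], [0, 0, 0, 0, 0, -0.08, 0.75], [0, 0, 0, 0, 0, -0.08, 0.75], [0, 0, 0, 0, 0, 4, 0.75], [0, 0, 0, 0, 0, 8, 0.75]],
  ],
)

```text
clock: 16.83
tool_pos: [0.6254, -0.1218, 0.0834]
orientation: [180.0, 0.4, -0.0]
force: [1.3, 0.8, 1.1]
opening: 0.0655
```

>>> arm_command(
  targets=[
    [[0, 0, 0, -19.7, 13, 12, 1], [0, 0, 0, -19.7, 13, 12, 1], [0, 0, 0, -19.7, 13, 12, 1], [0, 0, 0, -19.7, 13, 12, 1], [0, 0, 0, -19.7, 13, 12, 1], [0, 0, 0, -19.7, 13, 12, 1], [0, 0, 0, -19.7, 13, 12, 1], [0, 0, 0, -19.7, 13, 12, 1]],
  ],
)

```text
clock: 17.5
tool_pos: [0.4294, 0.0098, 0.2078]
orientation: [-179.9, -0.3, 0.2]
force: [-0.1, 0.2, 0.0]
opening: 0.0876
```

```bash
python3 - <<'E'
from h import *
print(ctrl.get_obs()["tool_pos"])
c,im=snap("wrist","w7")
print("exp ink",proj(c,(.533,.0075,.06)).round(),"tin",proj(c,(.627,-.1215,.0225)).round())
E
```

```text
[0.42940737 0.00977175 0.20776053]
exp ink [[325. 101.]] tin [[486. -16.]]
```

View pics/w7.png

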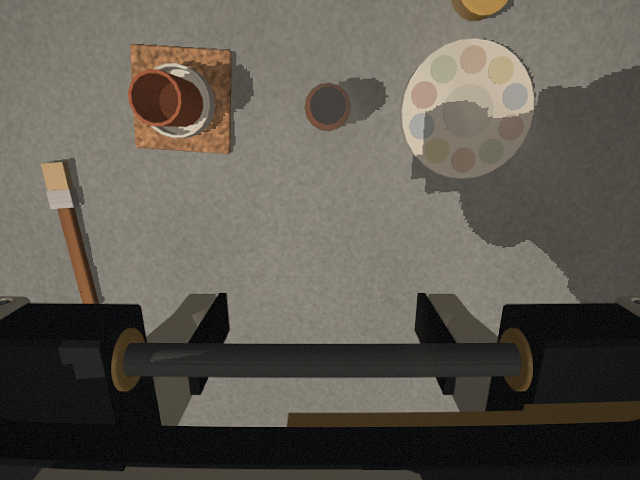

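```bash
python3 - <<'E'
from h import *
c=cam("wrist")
cp=plane(c,[[328,104]],.06)[0];body=plane(c,[[305,106],[351,106]],.035)
co=plane(c,[[131,44],[231,50],[231,154],[137,148]],.006).mean(0)
pa=plane(c,[[402,108],[534,108],[468,38],[468,179]],.012)
p=np.array([pa[2:,0].mean(),pa[:2,1].mean()])
print("cap",cp,"body",body,"coaster",co,"pal",p,"mid",(p+co[:2])/2)
print("potrim",plane(c,[[130,98],[181,98],[156,71],[156,126]],.065).round(4))
E
```

```text
cap [0.53116989 0.00503476 0.06      ] body [[ 0.53116492  0.02369857  0.035     ]
 [ 0.53129447 -0.01433228  0.035     ]] coaster [0.53803138 0.13580339 0.006     ] pal [ 0.52904131 -0.12083704] mid [0.53353635 0.00748318]
potrim [[0.536  0.1549 0.065 ]
 [0.5355 0.1157 0.065 ]
 [0.5546 0.1327 0.065 ]
 [0.5154 0.1371 0.065 ]]
```

Ink (0.531,0.005) against the midpoint (0.533,0.0075) is about 3 mm off, which is acceptable. On to the brush.

>>> arm_command(
  targets=[
    [[0, 0, 0, -6.5, 25.2, 0, 1], [0, 0, 0, -6.5, 25.2, 0, 1], [0, 0, 0, -6.5, 25.2, 0, 1], [0, 0, 0, -6.5, 25.2, 0, 1], [0, 0, 0, -6.5, 25.2, 0, 1], [0, 0, 0, -6.5, 25.2, 0, 1], [0, 0, 0, -6.5, 25.2, 0, 1], [0, 0, 0, -6.5, 25.2, 0, 1]],
  ],
)

```text
clock: 18.22
tool_pos: [0.3655, 0.263, 0.2041]
orientation: [179.9, 0.0, 0.2]
force: [0.6, 0.8, -0.4]
opening: 0.0876
```

>>> arm_command(
  targets=[
    [[0, 0, 0, 0, 0, 0, 1]],
  ],
)

```text
clock: 18.3
tool_pos: [0.3656, 0.2606, 0.2041]
orientation: [179.9, 0.1, 0.1]
force: [0.1, -0.1, -0.8]
opening: 0.0873
```

```bash
python3 - <<'E'
from h import *
print(ctrl.get_obs()["tool_pos"])
c,im=snap("wrist","w8")
print("exp mid",proj(c,(.3954,.261,.0045)).round(),"tip",proj(c,(.483,.27,.0045)).round(),"rest",proj(c,(.522,.365,.006)).round())
E
```

```text
[0.3656184  0.26059817 0.20407939]
exp mid [[321. 186.]] tip [[311.  87.]] rest [[200.  39.]]
```

View pics/w8.png

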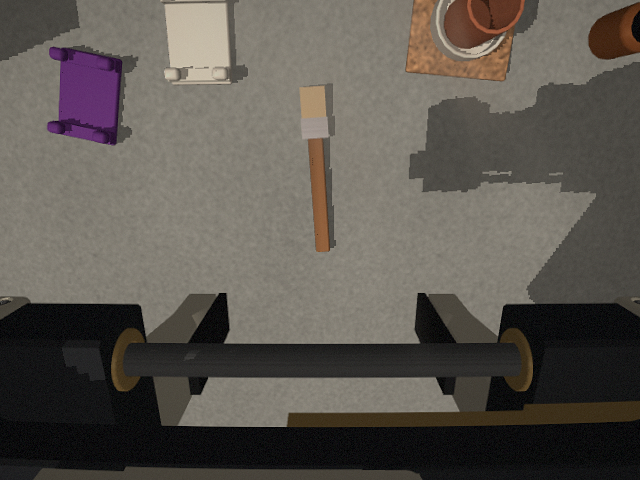

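The brush tip is at (313,86), the ferrule joint at (316,137) and the handle end at (322,251). The white rest is at upper left, its near edge (170–232,82); the purple look-alike is at (88,95).

```bash
python3 - <<'E'
from h import *
c=cam("wrist")
p=plane(c,[[313,86],[322,251],[316,137]],.008);print(p.round(4))
d=p[0]-p[1];d/=np.linalg.norm(d);print("len",np.linalg.norm(p[0]-p[1]),"yaw",np.degrees(np.arctan2(d[1],d[0])),"mid",p[1]+.065*d,p[0]-.088*d,p[2]-.045*d)
print("rest near corners",plane(c,[[172,84],[232,83],[165,3],[226,2]],.006).round(4))
c3=cam("top");im=cv2.imread("pics/w3.png")
E
python3 - <<'E'
# rest from w3 (tool at .4267,.1332,.1914): reuse w3 camera = current camera shifted
from h import *
K,D,t,R=cam("wrist");c=(K,D,np.array([.50852,.13307,.34892]),R)
print("rest w3 base corners",plane(c,[[26,82],[87,82],[38,149],[94,142]],.006).round(4))
print("ridge tops: far L/R knobs, near",plane(c,[[20,75],[65,74],[35,150],[78,149]],.022).round(4))
im=cv2.imread("pics/w3.png");cv2.imwrite("pics/r3.png",cv2.resize(im[50:180,0:130],(0,0),fx=4.5,fy=4.5,interpolation=cv2.INTER_CUBIC))
E
```

```text
[[0.4838 0.2671 0.008 ]
 [0.3318 0.2591 0.008 ]
 [0.4405 0.2646 0.008 ]]
len 0.15214075073687316 yaw 3.008675894469345 mid [0.39674709 0.26251959 0.008     ] [0.39588903 0.26247449 0.008     ] [0.39556933 0.26226022 0.008     ]
rest near corners [[0.4865 0.3919 0.006 ]
 [0.4867 0.3384 0.006 ]
 [0.5509 0.3915 0.006 ]
 [0.5507 0.3397 0.006 ]]
rest w3 base corners [[0.5504 0.3894 0.006 ]
 [0.5489 0.3344 0.006 ]
 [0.4934 0.3901 0.006 ]
 [0.4987 0.3363 0.006 ]]
ridge tops: far L/R knobs, near [[0.5541 0.3816 0.022 ]
 [0.5536 0.3426 0.022 ]
 [0.4933 0.381  0.022 ]
 [0.4935 0.342  0.022 ]]
```

View pics/r3.png

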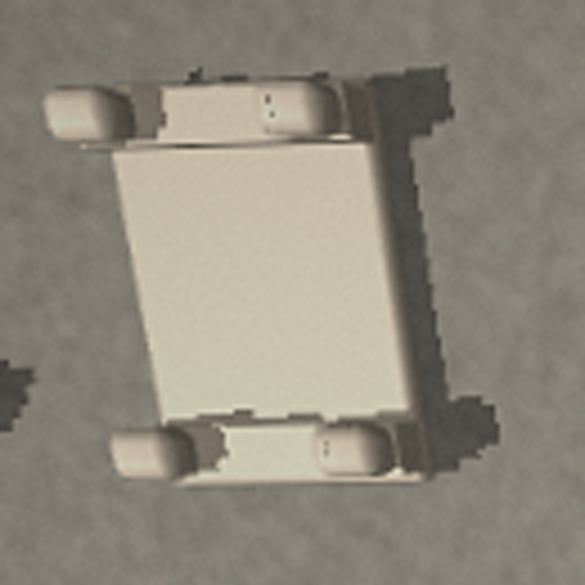

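>>> arm_command(
  targets=[
    [[0, 0, 0.052, 3.05, 0.2, -4, 1], [0, 0, 0.052, 3.05, 0.2, -8, 1], [0, 0, 0.052, 3.05, 0.2, -12, 1], [0, 0, 0.052, 3.05, 0.2, -16, 1], [0, 0, 0.052, 3.05, 0.2, -19, 1], [0, 0, 0.052, 3.05, 0.2, -20.1, 0.8], [0, 0, 0.052, 3.05, 0.2, -20.1, 0.5], [0, 0, 0.052, 3.05, 0.2, -20.1, 0.5]],
  ],
)

```text
clock: 19.02
tool_pos: [0.3964, 0.2605, 0.0031]
orientation: [179.9, 0.1, 2.9]
force: [0.4, -0.6, -0.2]
opening: 0.0731
```

>>> arm_command(
  targets=[
    [[0, 0, 0, 0, 0, 0, 0.3], [0, 0, 0, 0, 0, 0, 0], [0, 0, 0, 0, 0, 0, 0], [0, 0, 0, 0, 0, 0, 0], [0, 0, 0, 0, 0, 0, 0], [0, 0, 0, 0, 0, 0, 0], [0, 0, 0, 0, 0, 0, 0], [0, 0, 0, 0, 0, 0, 0]],
  ],
)

```text
clock: 19.68
tool_pos: [0.3961, 0.2625, 0.0041]
orientation: [-180.0, -0.0, 3.0]
force: [-0.4, -0.1, -0.1]
opening: 0.0197
```

>>> arm_command(
  targets=[
    [[0, 0, 0, 0, 0, 0, 0], [0, 0, 0, 0, 0, 0, 0], [0, 0, 0, 0, 0, 0, 0]],
  ],
)

```text
clock: 19.93
tool_pos: [0.3961, 0.2625, 0.0041]
orientation: [-180.0, -0.0, 3.0]
force: [-0.6, -0.3, 1.2]
opening: 0.0133
```

Gripped (13–14 mm). I lift, square up, and go above the rest.

>>> arm_command(
  targets=[
    [[0, 0, 0, 0, 0, 2, 0], [0, 0, 0, 0, 0, 5, 0], [0, 0, -0.052, 3, 2, 7, 0], [0, 0, -0.052, 6, 5, 7, 0], [0, 0, -0.052, 9, 7, 7, 0], [0, 0, -0.052, 12, 9, 7, 0], [0, 0, -0.052, 12.85, 10.2, 7, 0], [0, 0, -0.052, 12.85, 10.2, 7, 0]],
  ],
)

```text
clock: 20.6
tool_pos: [0.5268, 0.3664, 0.0731]
orientation: [180.0, -0.0, 0.0]
force: [0.2, 1.3, -0.1]
opening: 0.0133
```

>>> arm_command(
  targets=[
    [[0, 0, 0, 0, 0, -2.5, 0], [0, 0, 0, 0, 0, -3, 0], [0, 0, 0, 0, 0, -3, 0], [0, 0, 0, 0, 0, -3, 0]],
  ],
)

```text
clock: 20.93
tool_pos: [0.524, 0.3638, 0.044]
orientation: [179.9, 0.0, 0.0]
force: [0.3, -0.3, -0.3]
opening: 0.0134
```

```bash
python3 - <<'E'
from h import *
print(ctrl.get_obs()["tool_pos"])
c,im=snap("wrist","w9")
print("exp rest knobs",proj(c,[(.5235+a,.3645+b,.022) for a in(-.031,.031) for b in(-.0205,.0205)]).round())
E
```

```text
[0.52400022 0.36381405 0.04396122]
exp rest knobs [[358. 346.]
 [283. 346.]
 [361. 237.]
 [279. 237.]]
```

View pics/w9.png

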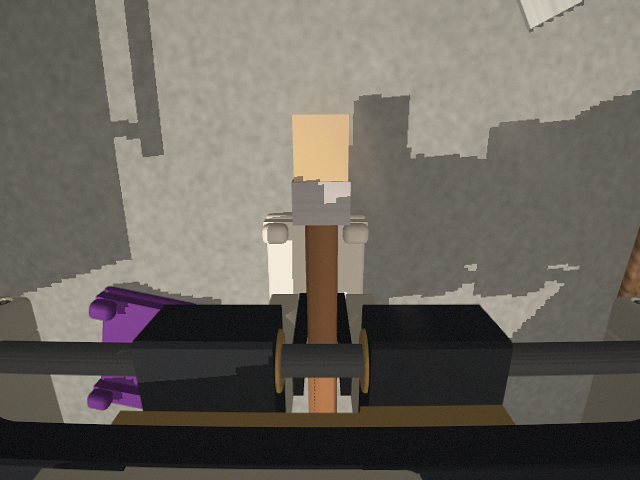

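The far knobs are at (275,232) and (355,232), the handle centre is at column 321, the ferrule joint at row 224, and the tip at row 114.

```bash
python3 - <<'E'
from h import *
c=cam("wrist")
print("knobs",plane(c,[[275,232],[355,232]],.021).round(4))
print("brush tip, joint, handle",plane(c,[[321,114],[321.5,224],[321.5,290]],.049).round(4))
E
```

```text
knobs [[0.5571 0.3876 0.021 ]
 [0.5572 0.3476 0.021 ]]
brush tip, joint, handle [[0.612  0.3646 0.049 ]
 [0.5682 0.3643 0.049 ]
 [0.5381 0.3643 0.049 ]]
```

>>> arm_command(
  targets=[
    [[0, 0, 0, 0.3, 0.3, 0, 0], [0, 0, 0, 0.3, 0.3, -1.2, 0], [0, 0, 0, 0.3, 0.3, -2.2, 0], [0, 0, 0, 0.3, 0.3, -2.65, 0], [0, 0, 0, 0.3, 0.3, -2.65, 0], [0, 0, 0, 0.3, 0.3, -2.65, 0], [0, 0, 0, 0.3, 0.3, -2.65, 0]],
  ],
)

```text
clock: 21.57
tool_pos: [0.5273, 0.3672, 0.0171]
orientation: [180.0, 0.0, 0.0]
force: [0.2, 0.1, -0.9]
opening: 0.0137
```

>>> arm_command(
  targets=[
    [[0, 0, 0, 0, 0, 0, 0.2], [0, 0, 0, 0, 0, 0, 0.4], [0, 0, 0, 0, 0, 0, 0.4], [0, 0, 0, 0, 0, 0, 0.4], [0, 0, 0, 0, 0, 0, 0.4], [0, 0, 0, 0, 0, 0, 0.4]],
  ],
)

```text
clock: 22.07
tool_pos: [0.5276, 0.3674, 0.0176]
orientation: [-180.0, -0.0, 0.0]
force: [-0.0, -0.1, 0.6]
opening: 0.0347
```

>>> arm_command(
  targets=[
    [[0, 0, 0, 0, 0, 2, 0.4], [0, 0, 0, 0, 0, 6, 0.4], [0, 0, 0, 0, 0, 10, 0.4], [0, 0, 0, -4, 0, 14, 0.4], [0, 0, 0, -7, -2, 17, 0.4], [0, 0, 0, -10, -4, 18, 0.4], [0, 0, 0, -10, -4, 18, 0.4], [0, 0, 0, -10, -4, 18, 0.4]],
  ],
)

```text
clock: 22.73
tool_pos: [0.426, 0.3267, 0.2005]
orientation: [-179.8, -0.1, 0.1]
force: [-0.0, 0.6, -0.0]
opening: 0.0353
```

```bash
python3 - <<'E'
from h import *
print(ctrl.get_obs()["tool_pos"])
c,im=snap("wrist","w10")
ct,i2=snap("top","t10")
cv2.imwrite("pics/v10.png",np.vstack([im[0:300,0:640],cv2.resize(i2[170:310,240:580],(640,264))]))
E
```

```text
[0.42598139 0.32669867 0.20053499]
```

View pics/v10.png

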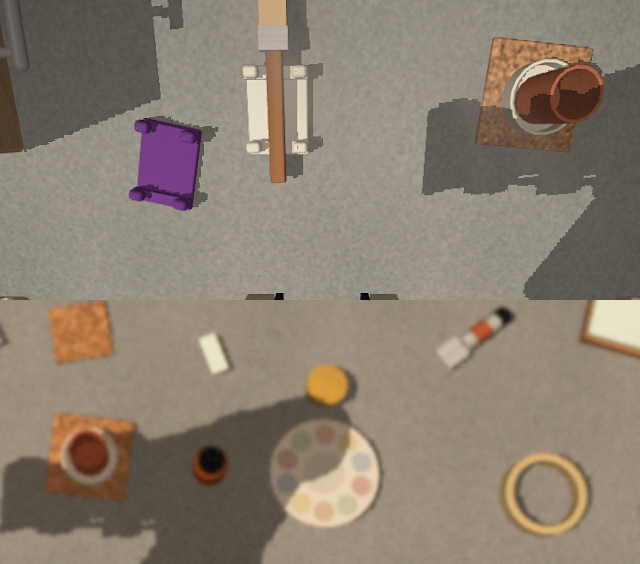

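The brush lies in both notches with its bristles away from the robot. The tin is behind the palette, the pot in the saucer, the ink between, and the tape in place. One numeric check from the top view follows.

```bash
python3 - <<'E'
from h import *
c=cam("top");im=cv2.imread("pics/t10.png")
rep(c,im,[("tin",((12,130,80),(30,255,255)),(395,190,435,238),.0225),("tape",((15,95,110),(30,255,255)),(500,245,560,300),.024),("coaster",CO,(255,222,325,285),.006),("cap",((0,0,0),(179,255,50)),(340,240,365,270),.06),("inkbody",((0,130,20),(20,255,255)),(335,235,370,275),.035),("pot",((0,190,40),(11,255,255)),(268,235,308,270),.065)])
k=blob(im,(0,0,160),(179,120,255),(375,228,450,300));w=plane(c,k,.012)[:,:2]
from scipy.optimize import least_squares
s=least_squares(lambda p:np.hypot(*(w-p[:2]).T)-.06,[.529,-.122],loss="soft_l1",f_scale=.001);print("pal",s.x)
cv2.imwrite("pics/c10.png",cv2.resize(im[180:300,250:460],(0,0),fx=3.8,fy=3.8))
E
```

```text
tin circ [ 623.7 -123.9] d 49.3 rect [ 623.8 -123.9] [45.7 44. ] 0.6
tape circ [ 511.2 -362.2] d 97.5 rect [ 512.2 -361.7] [88.9 96.5] 25.9
coaster circ [537.1 136.2] d 123.0 rect [537.  136.4] [91.1 90.4] 85.8
cap circ [528.8   3.4] d 27.2 rect [528.4   3.7] [26.4 23.9] 1.6
inkbody circ [526.7   4.9] d 40.8 rect [524.4   5.4] [37.3 35.7] 75.2
pot circ [529.4 134.1] d 41.2 rect [530.  132.9] [39.  31.1] 29.1
pal [ 0.5238418  -0.12264077]
```

View pics/c10.png

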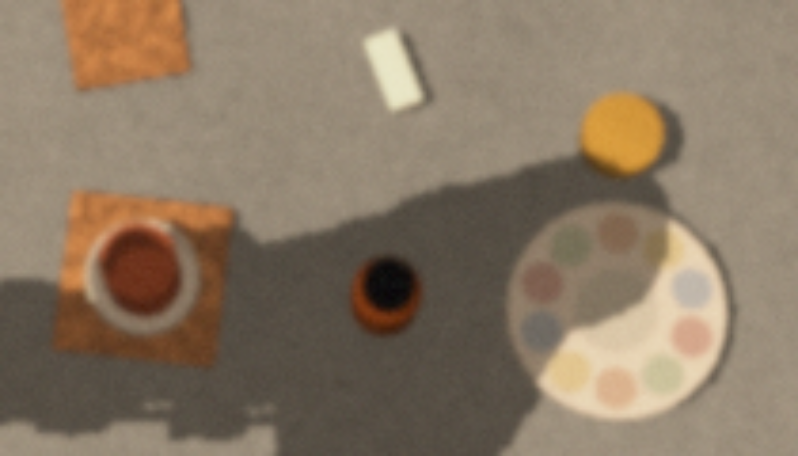

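```bash
python3 -c "
from h import *
o=ctrl.get_obs();print(o['clock'],o['force']);print(ctrl.close_job())"
```

```text
22.8333 [ 0.13946151  0.48852083 -0.11388114]
the job is handed in; nothing more can be done
None
```

The painting place is laid out in the order asked and handed in at 22.8 s. No verdict was given, so what follows is from my own last checks.

- **Saucer and pot:** the saucer sits within about 1 mm of the coaster's centre, and the pot stands inside it.
- **Ink bottle:** it is upright, but 3–4 mm short of the exact midpoint between palette and pot. The wrist view gave about 3 mm and the top view about 5 mm. I left it.
- **Tin:** it is lid up, straight behind the palette to within about 2 mm. The clearance is about 12.5–15 mm: I aimed for 16 mm, and the top view measured about 12.5 mm.
- **Brush:** it lies in both notches with the handle across both ridges and the bristles pointing away from the robot.
- **Tape:** it has not moved, within about 2 mm of measuring noise. The arm was clear of everything at the end.

One check failed: the last palette fit, from the top view, came out about 5 mm low because of a shadow. I used the earlier measurements, which agreed with each other. In that same view the pot's mask also came out a few millimetres off because of shadow. I relied on the wrist views for the pot.

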